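# Hang the splash guard, then hold the flush slide at its mark

## Task

Flush the sampling valve: first hang the yellow splash guard astride the middle of the horizontal rail in front of the spout and let go of it, so that it hangs straight on the bar by itself. Only then pull the blue spring-return handle out until its black pointer stands level with the middle of the red marker on the scale, and keep it there: finish while still gripping the handle with the pointer at the marker, because the slide springs back when released. Leave the guard hanging, the red marker where it is set and the bottle, tube rack and white film roll where they stand.

Things in the scene. Friction and masses are not known exactly. Their poses are not given: they have to be found in the camera images.
- station: Flush station, fixed: grey base plate 12 mm high (local x -85 to 85, y -188 to 140 mm), valve block 86 mm high (x 20 to 75, y -45 to 105), spout, guard rail (left front), white scale and draw slide (right) whose guide rods end in a 64 mm high end plate at y -181. Origin on the bench near the plate's middle; x away from the robot, z up.
- rail_mid (a point): Middle of the guard rail's bar, on the bar's centre line, 130 mm above the bench. The bar is a steel rod of 14 mm diameter along the station's y, with 12 mm thick posts under it 75 mm either side of this point. The spout ends 44 mm behind the bar's centre line (+x), below it.
- guard: Yellow splash guard, loose, 120 g: rigid upturned U standing on its two legs, 52 mm wide (its x), 70 mm long (its y). Origin midway between the legs at their lower edges, z up. Legs 67 mm high, 44 mm apart inside; the roof inside is an upturned V that centres itself on the bar. Same either way round; it hangs with its y along the bar.
- guard_seat (a point): Point in the guard under the roof, 73 mm above its origin: lies on the bar's centre line when the guard sits on the bar.
- fin_top (a point): Middle of the top of the guard's black upright fin, 119 mm above the guard's origin. The fin is the grip: 12 mm thick (guard x), 45 mm long (guard y), rising from the ridge of the roof 87 mm above the origin; the roof slopes away either side.
- handle_top (a point): Middle of the top of the blue upright handle of the draw slide, 125 mm above the bench. Handle 20 mm (station x) x 16 mm (station y), from 61 to 125 mm above the bench. Around it all is below 64 mm but the valve block (86 mm), 42 mm from its side when home. It is pulled along the station's -y (to the right seen from the robot).
- draw_slide (a joint): How far the draw slide is pulled out along the station's -y, m: 0 home (where a spring holds it), 0.060 end stop. The spring pulls back with 4.5 N at home and 150 N/m more: 12 N at 0.050.
- pointer_tip (a point): Tip of the slide's black pointer beside the scale, 47 mm above the bench; moves with the handle, level with its middle.
- rider_mark (a point): Middle of the red marker's edge where the pointer must stand; red marker on the scale, 10 mm wide along the station's y. Axes as the station's. The slide must be pulled out 0.025 to 0.050 m to reach it.
- white_bottle: White plastic bottle, 60 mm wide, 125 mm high, at the left back; leave it alone. Origin at the middle of its underside.
- tube_rack: White tube rack 87 x 157 x 34 mm at the right front; leave it alone. Origin at the middle of its underside.
- film: Roll of white film, 69 mm across, 50 mm high, standing on its end at the left; leave it alone. Origin at the middle of its underside.

How it is judged:
By the outcome, as a careful person would: the job done as asked, in the order asked, and still so for the second after the job is handed in, while the arm keeps its last pose, push and grip.
It also fails if it takes over 54 s, if anything falls off the work surface, if the arm or the gripper's body presses on something with over 40 N, if the wrist force passes 120 N, or if a joint passes its speed limit or range.

## Robot

A 6-joint arm with a two-finger parallel gripper is mounted at the origin on a cart in front of the work surface, level with it; the furniture and walls round the work are solid. World frame = base frame: x ahead of the robot, y to its left, z up, the work surface at z = 0. Lengths are in m, angles in rad, forces in N, time in s.
With the tool pointing down it reaches from about 0.375 to 0.9 m from the base axis. Payload 3.1 kg.
Tool frame: the origin (TCP) lies at the very end of the fingers, on their centre line; the grasp point (between the pads) lies 19 mm behind it; z points along the fingers, y is the line along which they close (so a half turn about z gives the same grasp; the last joint's range is limited). The gripper opens to 87 mm and grips with 3 to 60 N. Pads are 19 mm wide; open, the fingers measure 117 mm over their backs; the gripper's body (75 mm by 190 mm) begins 51 mm behind the grasp point.
Start: joints at [-0.178, 0.527, 1.433, -0, 1.181, -0.178], TCP at [0.625, 0, 0.223] pointing down, gripper open.
Joint ranges: [-3.08, 3.08], [-0.75, 2.2], [0.22, 2.44], [-1.43, 4.57], [0, 2.65], [-2.85, 2.85]. Speed limits (rad/s): [2.79, 2.79, 3.14, 3.14, 3.14, 3.14].

## Interface

Orientations are given as a unit quaternion [w, x, y, z].
In Python, from cell import manip, optics, state gives the robot as it stands (manip), with the cameras (optics) and the readings as plain functions.
- The arm moves only by the shell command python3 shift.py 'ROWS'. ROWS is rows parted by semicolons, their numbers by spaces, 1 to 20 of them, each of 7 numbers: dx, dy, dz in m, then a rotation vector rx, ry, rz in rad, then the finger opening in m; each row shifts and turns the commanded pose from where the row before left it, along the tool's axes as they then stand; what a row does not reach is not made up. A row lasts 1/8 s, in which the tool goes at most 0.0625 m and 0.188 rad, less where a joint would pass 70% of its speed; a pose out of reach is approached as far as the arm can. The fingers move at their own pace and stop on an object; the grip force is fixed at half the most. Time passes only in rows, so rows that do not move let the fingers close. It prints the time, the measured TCP pose, the force, the opening and the grip force at its end.
- state(): the state, without advancing time (a new reading comes with each control period).
- optics.capture(name): name is "scene" or "side" or "wrist"; returns the picture (384x512x3 uint8, blue, green, red); there is no depth.
- optics.camera_info(name): a dict with "mtx" (3x3 intrinsics, pixels), "dist" ([k1, k2, p1, p2, k3] as OpenCV has them; the pictures are not rectified), "R" (3x3) and "t" (3): a world point X has camera coordinates R X + t. Camera axes: x right, y down, z forward; pixel columns grow to the right and rows downward; lengths in m; the calibration is good to about 2 mm. A picture is of the moment at which its call begins: read the wrist's pose just before it. camera_info takes no time and is no camera call; for the wrist camera it gives the pose at the moment of the call.
- manip.hand_in(): hands the job in; it is judged then, once.
The state is a dict: "time_s": time; "joint_positions": joint angles; "qvel": joint speeds; "tau": joint torques, N m; "position": TCP position; "orientation": TCP orientation; "contact_force": force on the tool from outside, world axes, zero at the start; "torque": the same for the moment, N m; "opening": finger opening in m; "gripper_force": force on a finger pad.
Only numpy, scipy, OpenCV 4.12 (cv2) and the standard library are available. Lean on these libraries where they do the work, as an engineer would, in place of code of your own. Each camera call takes 0.05 s, during which the arm holds its last target. There are 200 camera calls.

## Working session

There is one attempt and no reset: what is moved stays moved. The work goes in short steps, Python scripts to look and compute and a shell command to move; the robot and the scene stay as the last step left them, time stands still between calls to the robot, and variables do not carry over. Pictures are saved under pics/ and viewed, at most 10 in all, crops included, and the job is handed in when it is done.

```bash
ls; mkdir -p pics
cat > h.py <<'E'
import numpy as np, cv2
from cell import manip, optics, state
def info(n):
    c=optics.camera_info(n); return [np.array(c[k],float) for k in("mtx","dist","R","t")]
def ray(c,uv):
    K,d,R,t=c
    p=cv2.undistortPoints(np.array([[uv]],float),K,d)[0,0]
    v=R.T@np.array([p[0],p[1],1]); return -R.T@t, v/np.linalg.norm(v)
def plane(c,uv,z):
    o,v=ray(c,uv); return o+v*(z-o[2])/v[2]
def tri(*cu):
    A=np.zeros((3,3));b=np.zeros(3);L=[]
    for c,uv in cu:
        o,v=ray(c,uv);M=np.eye(3)-np.outer(v,v);A+=M;b+=M@o;L.append((o,M))
    X=np.linalg.solve(A,b); return X,[float(np.linalg.norm(M@(X-o))) for o,M in L]
def proj(c,X):
    K,d,R,t=c
    return cv2.projectPoints(np.array(X,float).reshape(-1,1,3),cv2.Rodrigues(R)[0],t,K,d)[0][:,0]
E
python3 - <<'E'
from h import *
for n in("scene","side","wrist"):
    im=optics.capture(n); cv2.imwrite(f"pics/{n}0.png",im)
    K,d,R,t=info(n); print(n,K[0,0],np.round(-R.T@t,3),np.round(R[2],2))
a=cv2.imread("pics/scene0.png");b=cv2.imread("pics/side0.png")
cv2.imwrite("pics/sc.png",cv2.resize(a,(800,600)));cv2.imwrite("pics/si.png",cv2.resize(b,(800,600)))
s=state();print(s["position"],s["orientation"],s["time_s"])
E
```

```text
cell.py
pics
shift.py
scene 394.2191398223396 [-0.224 -0.445  1.157] [ 0.55  0.36 -0.75]
side 369.8684193707259 [ 0.136 -0.716  0.641] [ 0.4   0.76 -0.5 ]
wrist 319.736776928875 [0.623 0.068 0.384] [-0.   -0.25 -0.97]
[6.24464236e-01 1.05445536e-04 2.21777616e-01] [-6.82331777e-04  7.07111721e-01  7.07101351e-01 -4.77955413e-04] 0.15
```

View pics/sc.png

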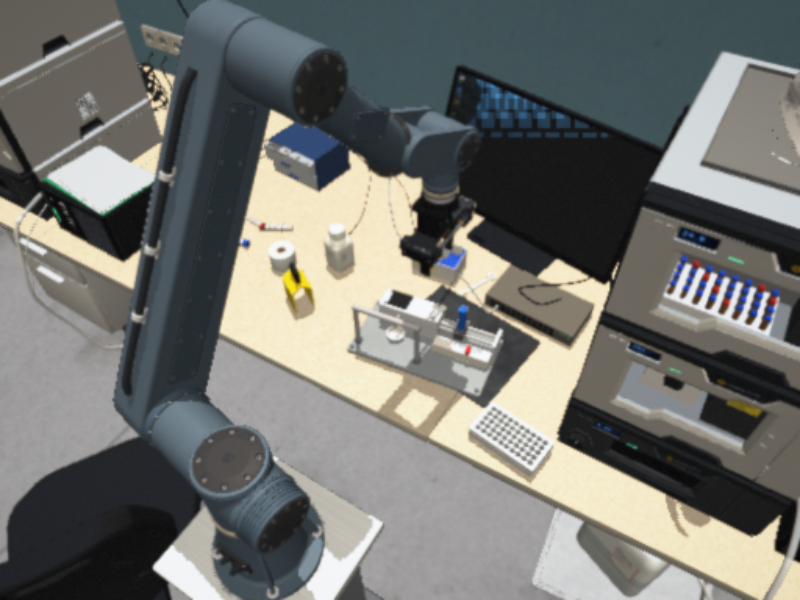

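View pics/si.png

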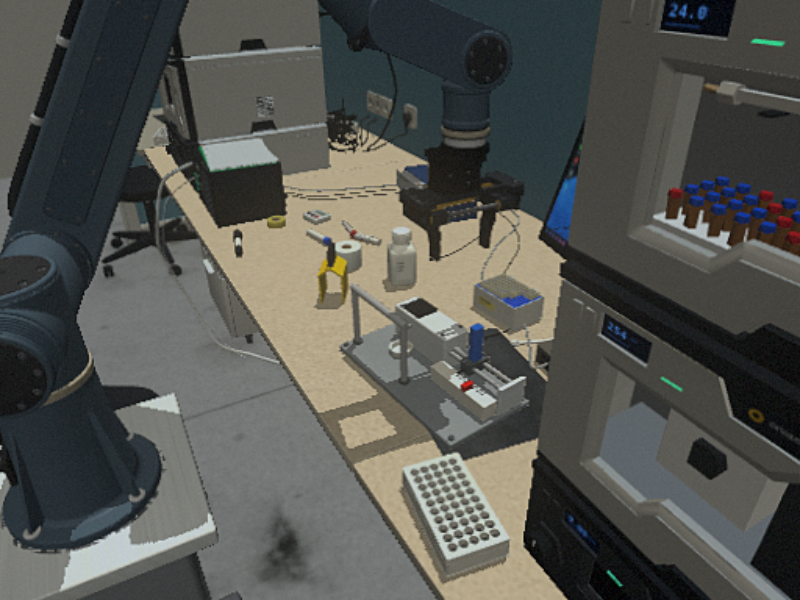

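View pics/wrist0.png

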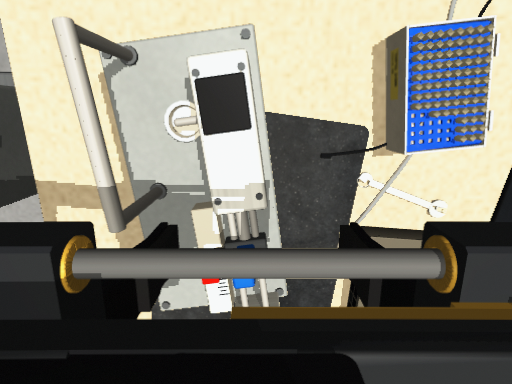

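Scene: the guard is at about (298,285), the rail at (355,312)-(418,345), the handle at (463,318) and the red marker at (467,350) (800 px scale). Side: the guard is at (333,275) and the handle at (476,343). Wrist: the bar runs from (65,22) to (118,228). Next I'll enlarge crops of these.

Run:
```python
from h import *
a=cv2.imread("pics/scene0.png");b=cv2.imread("pics/side0.png")
def crop(im,x,y,w,h,f): return cv2.resize(im[y:y+h,x:x+w],None,fx=f,fy=f,interpolation=cv2.INTER_CUBIC)
A=crop(a,165,160,50,50,6);B=crop(a,220,180,80,50,6)
C=crop(b,190,145,50,50,6);D=crop(b,215,175,80,50,6)
D2=crop(b,265,200,80,50,6)
cv2.imwrite("pics/crop.png",np.vstack([np.hstack([A,B]),np.hstack([C,D])]))
for n,im in(("scene",a),("side",b)):
    hsv=cv2.cvtColor(im,cv2.COLOR_BGR2HSV)
    for nm,lo,hi in(("yel",(22,170,90),(34,255,255)),("blue",(100,130,50),(125,255,255)),("red",(0,170,90),(6,255,255))):
        m=cv2.inRange(hsv,lo,hi);k,l,st,ce=cv2.connectedComponentsWithStats(m)
        print(n,nm,[(st[i].tolist(),np.round(ce[i],1).tolist()) for i in range(1,k) if st[i][4]>8 and 150<ce[i][0]<320 and 120<ce[i][1]<300])
```

```text
scene yel [([181, 173, 19, 25, 181], [189.0, 181.9])]
scene blue [([156, 154, 3, 3, 9], [157.0, 155.0]), ([282, 162, 14, 9, 71], [288.6, 166.2]), ([293, 195, 6, 16, 64], [295.4, 202.5])]
scene red []
side yel [([204, 164, 18, 19, 136], [213.1, 170.8])]
side blue [([300, 207, 9, 24, 133], [304.2, 219.2])]
side red [([295, 243, 8, 5, 21], [298.7, 245.2])]
```

View pics/crop.png

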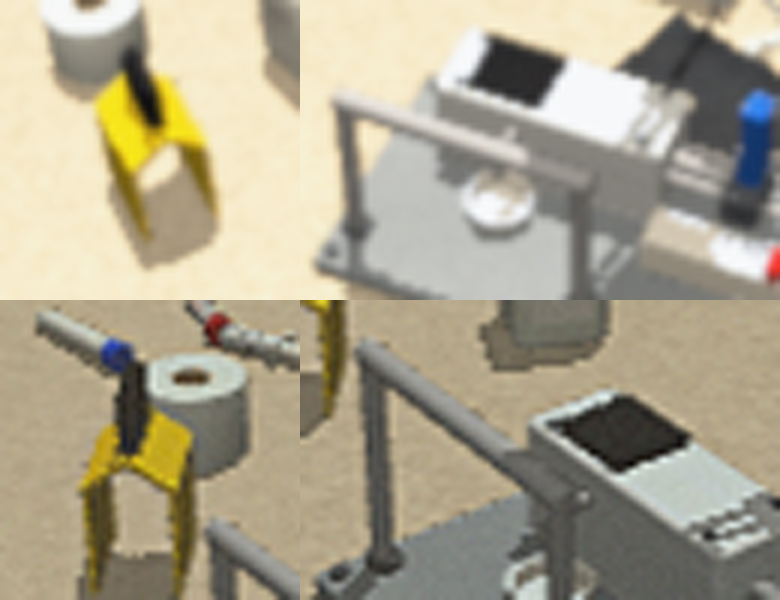

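Run:
```python
from h import *
s,d,w=info("scene"),info("side"),info("wrist")
r=lambda x:(np.round(x[0],4),np.round(x[1],4))
L=tri((s,(226.7,196.7)),(d,(226.7,182.5)));R=tri((s,(268,210)),(d,(260.8,208.3)))
print("rail L",r(L),"R",r(R))
print("rail ends wrist", proj(w,[L[0],R[0]]))
for uv in((65,22),(118,228)): print(plane(w,uv,.130))
print("handle c",r(tri((s,(295.4,202.5)),(d,(304.2,219.2)))))
print("handle top",r(tri((s,(296.3,196.7)),(d,(304.7,208.5)))))
print("fin far top",r(tri((s,(186.7,168.9)),(d,(212,160.2)))))
for uv in((190,199.5),(200.8,195.3)):print("leg scene",plane(s,uv,0))
for uv in((205.8,193.3),(220,194.7)):print("leg side",plane(d,uv,0))
```

```text
rail L (array([0.4842, 0.1254, 0.1324]), array([0.0017, 0.0017])) R (array([ 0.5125, -0.0237,  0.123 ]), array([0.0006, 0.0006]))
rail ends wrist [[ 62.84804335  26.77163528]
 [129.80195019 220.96013379]]
[0.48487305 0.12906817 0.13      ]
[ 0.5049173  -0.02753899  0.13      ]
handle c (array([ 0.6145, -0.0756,  0.088 ]), array([0.0018, 0.0018]))
handle top (array([ 0.612 , -0.0779,  0.1233]), array([0.0016, 0.0016]))
fin far top (array([0.5354, 0.3525, 0.0995]), array([0.0054, 0.0054]))
leg scene [0.48706764 0.31291398 0.        ]
leg scene [0.52651877 0.28995149 0.        ]
leg side [0.48481325 0.31301216 0.        ]
leg side [0.52319499 0.28095425 0.        ]
```

```bash
python3 shift.py '-0.02 -0.05 -0.01 0 0 0 0.087; -0.02 -0.05 -0.01 0 0 0 0.087; 0 0 0 0 0 0 0.087;0 0 0 0 0 0 0.087' | tail -3
python3 - <<'E'
from h import *
np.save("pics/w1",np.array(info("wrist"),object),allow_pickle=True); cv2.imwrite("pics/w1.png",optics.capture("wrist")); print(state()["position"])
E
python3 shift.py '0.055 0 -0.01 0 0 0 0.087; 0.055 0 -0.01 0 0 0 0.05;0.055 0 -0.01 0 0 0 0.05;0.055 0.004 0 0 0 0 0.05;0.03 0 0 0 0 0 0.05;0 0 0 0 0 0 0.05;0 0 0 0 0 0 0.05' | tail -1
python3 - <<'E'
from h import *
np.save("pics/w2",np.array(info("wrist"),object),allow_pickle=True); cv2.imwrite("pics/w2.png",optics.capture("wrist")); print(state()["position"])
cv2.imwrite("pics/w12.png",np.hstack([cv2.resize(cv2.imread(f"pics/w{i}.png"),(400,300)) for i in (1,2)]))
E
```

```text
contact_force: [0.3, -0.3, 0.3]
opening: 0.0872
gripper_force: 0.0
[ 0.52615813 -0.04002744  0.24269601]
gripper_force: 0.0
[0.52932687 0.20942872 0.27214369]
```

View pics/w12.png

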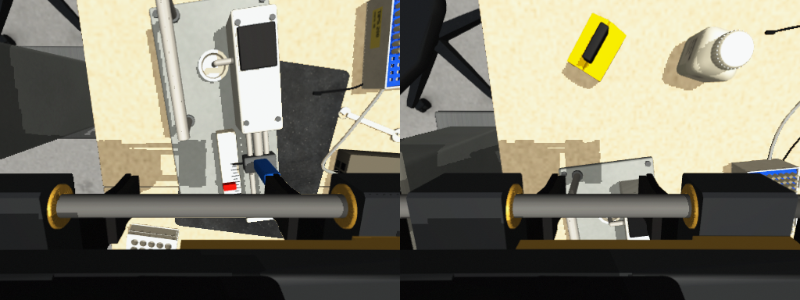

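Left: the bar is seen from (162,0) to (182,135), with the handle at (263,165) and the red marker at (230,187). Right: the guard is at (598,47) with its fin running from (605,27) to (588,65), and the bottle is at (720,55).

```bash
python3 shift.py '0.01 -0.05 0 0 0 0 0.05;0.01 -0.04 0 0 0 0 0.05;0 0 0 0 0 0 0.05;0 0 0 0 0 0 0.05' | tail -1
python3 - <<'E'
from h import *
np.save("pics/w3",np.array(info("wrist"),object),allow_pickle=True); cv2.imwrite("pics/w3.png",optics.capture("wrist")); print(state()["position"])
out=[]
for i in(2,3):
    im=cv2.imread(f"pics/w{i}.png")
    hsv=cv2.cvtColor(im,cv2.COLOR_BGR2HSV)
    m=cv2.inRange(hsv,(22,150,80),(34,255,255));k,l,st,ce=cv2.connectedComponentsWithStats(m)
    j=1+np.argmax(st[1:,4]);print(i,st[j],ce[j])
    x,y=int(ce[j][0])-45,max(0,int(ce[j][1])-60)
    h=cv2.convexHull(cv2.findContours((l==j).astype(np.uint8),0,2)[0][0]); hm=np.zeros_like(m);cv2.fillConvexPoly(hm,h,1)
    dk=((im.max(2)<75)&(hm>0)).astype(np.uint8)
    c=max(cv2.findContours(dk,0,2)[0],key=cv2.contourArea);print("fin",cv2.minAreaRect(c),"corner0",x,y)
    out.append(cv2.resize(im[y:y+130,x:x+90],(360,520),interpolation=cv2.INTER_CUBIC))
cv2.imwrite("pics/g.png",np.hstack(out))
E
```

```text
gripper_force: 0.0
[0.44065922 0.22938768 0.2729321 ]
2 [ 214   17   76   87 2892] [251.86964039  60.84854772]
fin ((250.2971954345703, 54.66508865356445), (15.152058601379395, 52.54656219482422), 29.05460548400879) corner0 206 0
3 [ 290   38   81   84 2854] [329.25823406  79.14295725]
fin ((340.9455871582031, 76.54454803466797), (16.50928497314453, 55.44627380371094), 32.2756462097168) corner0 284 19
```

View pics/g.png

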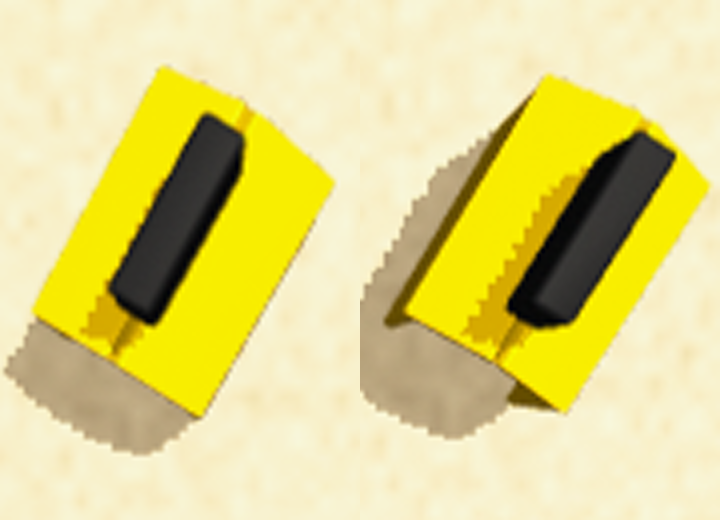

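Fin top in w2: far end (261.5,30.5), near end (239,75). In w3: (358.5,55) and (333.8,95.5). The guard stands upright and clear of everything else.

Run:
```python
from h import *
W={i:list(np.load(f"pics/w{i}.npy",allow_pickle=True)) for i in(1,2,3)}
for i in W: W[i]=[np.array(x.tolist() if hasattr(x,'tolist') else x,float) for x in W[i]]
F=tri((W[2],(261.5,30.5)),(W[3],(358.5,55)));N=tri((W[2],(239,75)),(W[3],(333.75,95.5)))
print(F,N);v=F[0]-N[0];print("mid",(F[0]+N[0])/2,"len",np.linalg.norm(v),"yaw",np.arctan2(-v[0],v[1]))
K,d,R,t=W[1];w0=[K,d,R,-R@np.array([.623,.068,.384])]
print("bar near end",tri((w0,(118,228)),(W[1],(233,173))))
im=cv2.imread("pics/w1.png")
cv2.imwrite("pics/r.png",cv2.resize(im[0:200,180:380],(600,600),interpolation=cv2.INTER_CUBIC))
print(state()["orientation"])
```

```text
(array([0.53078877, 0.34626879, 0.12128944]), [0.00036619106184599716, 0.00036619106184598176]) (array([0.5103529 , 0.31026306, 0.12042999]), [0.0006770787959866428, 0.0006770787959866429])
mid [0.52057084 0.32826593 0.12085972] len 0.041409858373961474 yaw -0.5162346933393852
bar near end (array([ 0.50298253, -0.02701196,  0.12609721]), [0.001565732620915543, 0.0015657326209154777])
[6.38858166e-04 7.07662722e-01 7.06549682e-01 7.81922660e-04]
```

View pics/r.png

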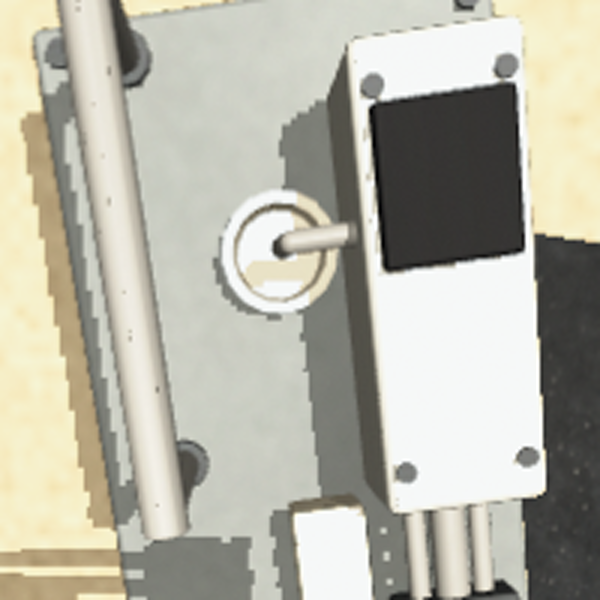

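```bash
python3 - <<'E'
from h import *
W1=[np.array(x.tolist(),float) for x in np.load("pics/w1.npy",allow_pickle=True)]
c=lambda u,v:(180+u/3-.33,v/3-.33)
P=lambda u,v,z:plane(W1,c(u,v),z)
a,b,e=P(90,5,.13),P(165,500,.13),P(168,533,.13)
y=lambda p,q:np.arctan2(-(p-q)[0],(p-q)[1])
print("bar",a,b,e,"yaw",y(a,b))
p,q=P(522,17,.086),P(545,490,.086);r,s=P(352,40,.086),P(395,512,.086)
print("block yaw",y(p,q),y(r,s),np.linalg.norm(p-r),np.linalg.norm(q-s), np.linalg.norm(r-s),p,q,r,s)
E
python3 - <<'E'
import sys;sys.path.insert(0,'.')
import numpy as np
from scipy.spatial.transform import Rotation as T
from cell import manip, optics, state
s=state();q=np.array(s["orientation"])[[1,2,3,0]];R=T.from_quat(q)
a=-.516
G=T.from_matrix(np.array([[-np.sin(a),np.cos(a),0],[np.cos(a),np.sin(a),0],[0,0,-1]]).T.copy())
print((R.inv()*G).as_rotvec(), R.inv().apply(np.array([.5206,.3283,.16])-s["position"]))
E
```

```text
bar [0.48771568 0.10840319 0.13      ] [ 0.50421044 -0.01896015  0.13      ] [ 0.50489132 -0.02869415  0.13      ] yaw 0.12879258651830033
block yaw 0.12982940117271854 0.13084414565586241 0.050554898552773515 0.05041201331146864 0.14390112117773204 [0.60983185 0.11801655 0.086     ] [ 0.62827287 -0.02322491  0.086     ] [0.55962563 0.11208923 0.086     ] [ 0.57840057 -0.03058184  0.086     ]
[ 0.00191218 -0.00071616  0.51442575] [0.09901498 0.07955791 0.11311236]
```

```bash
python3 shift.py '0.033 0.0265 0.02 0 0 0 0.05;0.033 0.0265 0.02 0 0 0 0.05;0.033 0.0265 0.02 0 0 0.17 0.05;0 0 0.02 0 0 0.172 0.05;0 0 0.02 0 0 0.172 0.05;0 0 0 0 0 0 0.05;0 0 0 0 0 0 0.05'
cat > to.py <<'E'
import sys,numpy as np
from scipy.spatial.transform import Rotation as T
from cell import manip, optics, state
x,y,z,a=map(float,sys.argv[1:5])
s=state();R=T.from_quat(np.array(s["orientation"])[[1,2,3,0]])
G=T.from_matrix(np.array([[-np.sin(a),np.cos(a),0],[np.cos(a),np.sin(a),0],[0,0,-1]]).T.copy())
print("t",round(s["time_s"],2),"d",np.round(R.inv().apply(np.array([x,y,z])-s["position"]),4),"rot",np.round((R.inv()*G).as_rotvec(),4),"open",s["opening"])
E
python3 to.py .5206 .3283 .094 -.516
```

```text
time_s: 3.05
position: [0.5198, 0.3288, 0.173]
orientation: [0.0, 0.863, 0.505, 0.001]
contact_force: [0.5, 0.5, 0.2]
opening: 0.05
gripper_force: 0.0
t 3.05 d [-0.0001  0.0009  0.079 ] rot [ 0.0009 -0.001   0.0035] open 0.05004239377284294
```

```bash
python3 shift.py '0 0.0005 0.03 0 0 0.003 0.05;0 0 0.03 0 0 0 0.05;0 0 0.018 0 0 0 0.05;0 0 0 0 0 0 0.05;0 0 0 0 0 0 0.05;0 0 0 0 0 0 0.0;0 0 0 0 0 0 0;0 0 0 0 0 0 0;0 0 0 0 0 0 0;0 0 0 0 0 0 0;0 0 0 0 0 0 0'
```

```text
time_s: 4.42
position: [0.5188, 0.3287, 0.0944]
orientation: [-0.0, 0.864, 0.503, -0.0]
contact_force: [-0.3, -0.3, -0.4]
opening: 0.012
gripper_force: 29.9
```

```bash
python3 shift.py '0 0 -0.02 0 0 0 0;0 0 -0.04 0 0 0 0;0 0 -0.05 0 0 0 0;0 0 -0.05 0 0 0 0;0 0 -0.025 0 0 0 0;0 0 0 0 0 0 0;0 0 0 0 0 0 0'; python3 to.py .4945 .0506 .275 .13
```

```text
time_s: 5.3
position: [0.5178, 0.3283, 0.2778]
orientation: [-0.0, 0.864, 0.503, -0.002]
contact_force: [-0.8, -0.4, -1.3]
opening: 0.0119
gripper_force: 29.9
t 5.3 d [-0.2529  0.117   0.0032] rot [-0.0029  0.0018 -0.647 ] open 0.011900398793559872
```

```bash
python3 shift.py '-0.035 0.016 0 0 0 0 0;-0.045 0.021 0 0 0 0 0;-0.05 0.023 0 0 0 0 0;-0.05 0.023 0 0 0 0 0;-0.045 0.021 0 0 0 0 0;-0.028 0.013 0 0 0 0 0;0 0 0 0 0 -0.13 0;0 0 0 0 0 -0.13 0;0 0 0 0 0 -0.13 0;0 0 0 0 0 -0.13 0;0 0 0 0 0 -0.127 0;0 0 0 0 0 0 0;0 0 0 0 0 0 0;0 0 0 0 0 0 0'; python3 to.py .4945 .0506 .245 .13
python3 - <<'E'
from h import *
a=optics.capture("side");b=optics.capture("scene")
f=lambda im,x,y,w,h:cv2.resize(im[y:y+h,x:x+w],(400,400),interpolation=cv2.INTER_CUBIC)
cv2.imwrite("pics/pre.png",np.hstack([f(b,200,140,100,100),f(a,200,110,120,120)]))
E
```

```text
time_s: 7.05
position: [0.4953, 0.0511, 0.2791]
orientation: [-0.0, 0.66, 0.751, -0.0]
contact_force: [1.2, 0.9, -1.6]
opening: 0.0114
gripper_force: 29.9
t 7.05 d [-0.0004 -0.0009  0.0341] rot [-0.0009 -0.0003 -0.001 ] open 0.0114287550722593
```

View pics/pre.png

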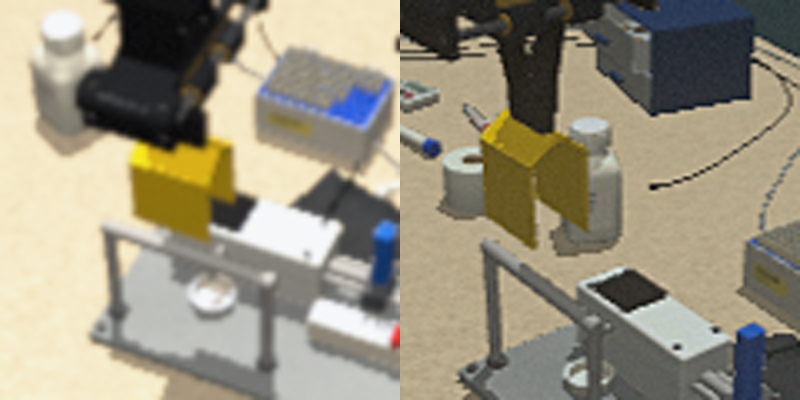

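The guard is upright and parallel to the bar, above its middle: scene (185,185) in the left half, side (535,180) in the right half. Lowering it now.

```bash
python3 shift.py '0 -0.001 0.03 0 0 0 0;0 0 0.03 0 0 0 0;0 0 0.03 0 0 0 0;0 0 0.02 0 0 0 0;0 0 0.008 0 0 0 0;0 0 0 0 0 0 0;0 0 0 0 0 0 0';python3 shift.py '0 0 0.003 0 0 0 0;0 0 0.003 0 0 0 0; 0 0 0.002 0 0 0 0;0 0 0 0 0 0 0'
```

```text
time_s: 8.02
position: [0.4954, 0.0508, 0.1624]
orientation: [0.001, 0.66, 0.752, 0.001]
contact_force: [-1.0, 0.3, -0.9]
opening: 0.0122
gripper_force: 29.9
time_s: 8.52
position: [0.4944, 0.0509, 0.1534]
orientation: [-0.0, 0.66, 0.752, -0.0]
contact_force: [0.2, 0.8, -0.6]
opening: 0.0118
gripper_force: 29.9
```

```bash
python3 shift.py '0 0 0.001 0 0 0 0;0 0 0 0 0 0 0'; python3 shift.py '0 0 0.001 0 0 0 0;0 0 0 0 0 0 0'
```

```text
time_s: 8.78
position: [0.4945, 0.0509, 0.1525]
orientation: [-0.0, 0.66, 0.752, -0.0]
contact_force: [0.3, -0.6, -0.4]
opening: 0.0118
gripper_force: 29.9
time_s: 9.02
position: [0.4947, 0.0509, 0.1515]
orientation: [0.0, 0.66, 0.752, 0.0]
contact_force: [0.2, 0.2, -1.1]
opening: 0.0118
gripper_force: 29.9
```

```bash
for i in 1; do python3 shift.py '0 0 0.001 0 0 0 0;0 0 0 0 0 0 0' | sed -n '2p;4p'; done; python3 shift.py '0 0 0.001 0 0 0 0;0 0 0 0 0 0 0'| sed -n '2p;4p'
```

```text
position: [0.4949, 0.0509, 0.1512]
contact_force: [-0.9, 0.3, 4.9]
position: [0.495, 0.0509, 0.1512]
contact_force: [-1.9, 0.1, 12.2]
```

```bash
python3 shift.py '0 0 -0.0015 0 0 0 0;0 0 0 0 0 0 0;0 0 0 0 0 0 0.03;0 0 0 0 0 0 0.04;0 0 0 0 0 0 0.04;0 0 0 0 0 0 0.04;0 0 -0.02 0 0 0 0.04;0 0 -0.04 0 0 0 0.04;0 0 -0.04 0 0 0 0.04;0 0 0 0 0 0 0.04'
python3 to.py .6215 -.19 .25 .13
python3 - <<'E'
from h import *
a=optics.capture("side");b=optics.capture("scene")
f=lambda im,x,y,w,h:cv2.resize(im[y:y+h,x:x+w],(400,400),interpolation=cv2.INTER_CUBIC)
cv2.imwrite("pics/post.png",np.hstack([f(b,215,165,90,90),f(a,210,150,100,100)]))
E
```

```text
time_s: 10.78
position: [0.4968, 0.0507, 0.254]
orientation: [0.003, 0.66, 0.752, 0.002]
contact_force: [-0.3, -0.3, -0.2]
opening: 0.0398
gripper_force: 0.0
t 10.78 d [-0.2548  0.0924  0.0052] rot [0.0074 0.0019 0.0001] open 0.03977427888570364
```

View pics/post.png

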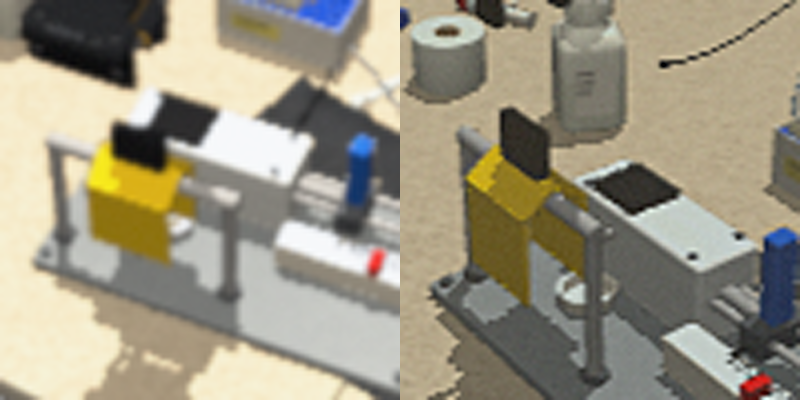

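The guard hangs straight astride the bar and stands free: scene (130,190), side (515,200). The marker, at (376,262), and the handle, at (360,170), look untouched. Next I'll measure them with the wrist camera.

```bash
python3 shift.py '-0.05 0.008 0 0 0 0 0.04;-0.05 0.008 0 0 0 0 0.04;-0.05 0.008 0 0 0 0 0.04;-0.05 0.008 0 0 0 0 0.04;-0.03 0 0 0 0 0 0.04;0 0 0 0 0 0 0.04;0 0 0 0 0 0 0.04' | sed -n 2p
cat > snap.py <<'E'
import sys
from h import *
n=sys.argv[1]
import pickle
pickle.dump(info("wrist"),open(f"pics/{n}.pkl","wb")); im=optics.capture("wrist"); cv2.imwrite(f"pics/{n}.png",im)
hsv=cv2.cvtColor(im,cv2.COLOR_BGR2HSV)
for nm,lo,hi in(("blue",(100,130,50),(125,255,255)),("red",(0,150,80),(8,255,255))):
    m=cv2.inRange(hsv,lo,hi);k,l,st,ce=cv2.connectedComponentsWithStats(m)
    for i in range(1,k):
        if st[i][4]>80 : print(n,nm,st[i],ce[i])
E
python3 snap.py v1
python3 shift.py '0 0.04 0 0 0 0 0.04;0 0.04 0 0 0 0 0.04;0 0 0 0 0 0 0.04;0 0 0 0 0 0 0.04' | sed -n 2p
python3 snap.py v2
python3 - <<'E'
from h import *
cv2.imwrite("pics/v.png",np.hstack([cv2.resize(cv2.imread(f"pics/v{i}.png"),(400,300)) for i in(1,2)]))
E
```

```text
position: [0.555, -0.1719, 0.2495]
v1 blue [314  83  35  21 621] [331.01610306  93.07568438]
v1 red [268 124  18  10 162] [276.57407407 128.16666667]
position: [0.6345, -0.1611, 0.2505]
v2 blue [424   0  78  11 618] [461.4223301    5.21521036]
v2 blue [232  83  24  21 463] [243.65442765  92.79913607]
v2 red [196 124  18   9 162] [204.5 128. ]
```

View pics/v.png

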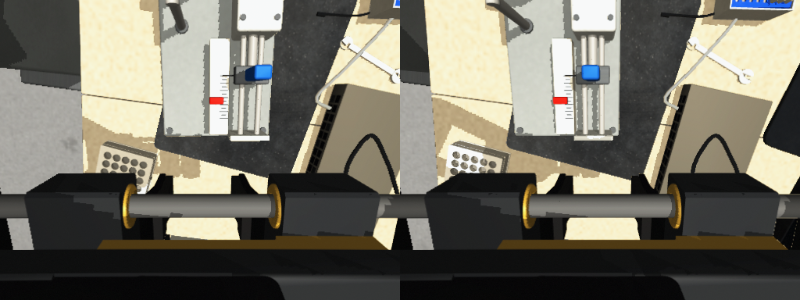

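v1 (left): handle top at about (262,71), red marker at (217,100), pointer at about (232,75). v2 (right): handle (590,72), marker (560,100), pointer at about (572,75). From here I'll work from pixel values only.

Run:
```python
from h import *
import pickle
for n,x0,x1 in(("v1",276,312),("v2",204,236)):
    im=cv2.imread(f"pics/{n}.png");g=cv2.cvtColor(im,cv2.COLOR_BGR2GRAY)
    print(n,"cols",x0,x1)
    for v in range(84,112): print(v," ".join(f"{k:3d}" for k in g[v,x0:x1]))
C={n:pickle.load(open(f"pics/{n}.pkl","rb")) for n in("v1","v2")}
r=tri((C["v1"],(276.6,128.2)),(C["v2"],(204.5,128)));print("red",r)
ax=np.array([-np.sin(.13),np.cos(.13),0])
# handle top face: brightest blue
for n in C:
    im=cv2.imread(f"pics/{n}.png");hsv=cv2.cvtColor(im,cv2.COLOR_BGR2HSV)
    x0=310 if n=="v1" else 228
    print(n,"V");
    for v in range(82,106): print(v," ".join(f"{k:3d}" if s>110 and 95<h<128 else "  ." for h,s,k in hsv[v,x0:x0+42]))
```

```text
v1 cols 276 312
84 249 248 249 249 249 248 248 249 249 249 249 249 249 249 249 249 248 229 123 124 125 126 126 125 124 109  93  91  91  88  87  86 107 126 135 106
85 249 248 249 249 249 249 249 249 248 249 249 249 249 249 249 249 247 219 123 124 124 126 125 117 101  64  97 119 118 119 119 119 120 119 119 119
86 249 249 248 248 249 249 249 249 249 249 249 249 249 249 249 249 247 216 123 124 124 126 121  82  30  44  99 136 136 137 137 137 136 136 137 136
87 249 249 249 248 249 249 248 249 249 249 249 249 249 249 249 249 247 207 124 124 124 125 118  47  29  46 102 139 139 140 138 139 139 139 139 139
88 249 249 249 249 248 249 248 249 249 249 248 249 248 249 249 249 247 204 125 124 124 124 117  47  29  48 105 142 141 142 142 142 142 142 142 142
89 248 249 249 248 249 248 249 249 249 249 248 249 249 248 249 249 247 200 126 125 125 124 118  51  30  51 107 145 144 143 144 143 144 143 142 130
90 249 249 248 249 249 249 249 249 248 249 248 248 249 249 249 248 246 188 126 125 126 124 116  59  30  52 109 145 144 144 145 146 145 144 125  84
91 249 249 249 249 248 249 248 248 249 249 248 248 249 
[... 14370 characters left out ...]
   .   .   .
102   .   .   .   .   .   .   .   .  68  63  62  59  58  58  58  58  59  58  58  58  59  57  57  58  58  65  78   .   .   .   .   .   .   .   .   .   .   .   .   .   .   .
103   .   .   .   .   .   .   .   .   .   .   .  66  63  62  62  62  61  63  61  63  62  63  64  74   .   .   .   .   .   .   .   .   .   .   .   .   .   .   .   .   .   .
104   .   .   .   .   .   .   .   .   .   .   .   .   .   .   .   .   .   .   .   .   .   .   .   .   .   .   .   .   .   .   .   .   .   .   .   .   .   .   .   .   .   .
105   .   .   .   .   .   .   .   .   .   .   .   .   .   .   .   .   .   .   .   .   .   .   .   .   .   .   .   .   .   .   .   .   .   .   .   .   .   .   .   .   .   .
```

```bash
python3 - <<'E'
from h import *
import pickle
C={n:pickle.load(open(f"pics/{n}.pkl","rb")) for n in("v1","v2")}
T=lambda a,b:tri((C["v1"],a),(C["v2"],b))
ax=np.array([-np.sin(.13),np.cos(.13),0])
for n in C:
    im=cv2.imread(f"pics/{n}.png").astype(int);w=np.clip(im[118:140,:,2]-im[118:140,:,1],0,None)
    x0=286 if n=="v1" else 214
    w=w[:,x0-22:x0]; print(n,"red rows",w[:,6:16].mean(1).round().astype(int)); print("cols",w[7:13].mean(0).round().astype(int))
r=T((276.6,128.2),(204.5,128));p=T((284.5,96.3),(210.4,96.3));h=T((337.2,92.2),(243.2,92.2))
print("red",r,"ptr",p,"handle",h,sep="\n")
print("pull tri",ax@(p[0]-r[0]),"plane",[ax@(plane(C[n],a,.047)-plane(C[n],b,.047)) for n,a,b in(("v1",(284,96.3),(276.6,128.2)),("v2",(210,96.3),(204.5,128)))])
print("handle-red",ax@(h[0]-r[0]), "handle-ptr",ax@(h[0]-p[0]))
E
python3 to.py .615 -.08 .15 .13
```

```text
v1 red rows [  0   0   0   0   0   0 110 212 201 202 204 206 208 209 204  95   0   0
   0   0   0   0]
cols [  0   0   0   6 120 218 208 207 207 206 206 206 204 204 204 203 203 203
 202 201 202 185]
v2 red rows [  0   0   0   0   0   1 171 213 209 211 212 213 214 215 193  52   0   0
   0   0   0   0]
cols [  0   0   0  44 189 213 214 214 213 212 212 212 211 211 210 210 210 210
 208 209 209 216]
red
(array([ 0.56674684, -0.11989203,  0.04893486]), [3.829062128787456e-05, 3.829062128793418e-05])
ptr
(array([ 0.57031206, -0.08538185,  0.05012465]), [1.0234846107560679e-05, 1.0234846107560485e-05])
handle
(array([ 0.60912822, -0.08037333,  0.12541131]), [0.00013887470989914407, 0.00013887470989911154])
pull tri 0.033756805123789924 plane [np.float64(0.034041433686777124), np.float64(0.03393932958044674)]
handle-red 0.03369115948485508 handle-ptr -6.564563893484213e-05
t 12.35 d [ 0.0832 -0.0083  0.1008] rot [-0.0018 -0.0009  0.0011] open 0.04006064649594715
```

```bash
python3 shift.py '0.04 -0.007 0 0 0 0 0.04;0.0435 -0.007 0 0 0 0 0.04;0 0 0.01 0 0 -0.175 0.04;0 0 0.01 0 0 -0.175 0.04;0 0 0.01 0 0 -0.175 0.04;0 0 0.01 0 0 -0.175 0.04;0 0 0.01 0 0 -0.175 0.04;0 0 0.01 0 0 -0.175 0.04;0 0 0.01 0 0 -0.175 0.04;0 0 0.01 0 0 -0.175 0.04;0 0 0.01 0 0 -0.17 0.04;0 0 0 0 0 0 0.04;0 0 0 0 0 0 0.04;0 0 0 0 0 0 0.04';python3 to.py .6091 -.0804 .094 1.7008
```

```text
time_s: 14.1
position: [0.6109, -0.0818, 0.1617]
orientation: [0.0, -0.064, 0.998, -0.0]
contact_force: [-0.7, 1.1, -0.4]
opening: 0.0402
gripper_force: 0.0
t 14.1 d [0.0017 0.0016 0.0677] rot [-0.0004  0.0009 -0.0022] open 0.04020992479091773
```

```bash
python3 shift.py '0.0017 0.0016 0.02 0 0 0 0.04;0 0 0.028 0 0 0 0.04;0 0 0.02 0 0 0 0.04;0 0 0 0 0 0 0.04;0 0 0 0 0 0 0.04';python3 shift.py '0 0 0 0 0 0 0.03;0 0 0 0 0 0 0.022;0 0 0 0 0 0 0;0 0 0 0 0 0 0;0 0 0 0 0 0 0;0 0 0 0 0 0 0;0 0 0 0 0 0 0';python3 to.py .6091 -.0804 .094 1.7008; python3 snap.py u0
```

```text
time_s: 14.72
position: [0.6096, -0.0805, 0.0939]
orientation: [0.001, -0.064, 0.998, -0.0]
contact_force: [0.2, -0.7, 0.7]
opening: 0.0399
gripper_force: 0.0
time_s: 15.6
position: [0.6089, -0.0798, 0.0934]
orientation: [0.0, -0.065, 0.998, 0.0]
contact_force: [-0.4, 6.0, 5.4]
opening: 0.0159
gripper_force: 30.0
t 15.6 d [-0.0001 -0.0006 -0.0006] rot [ 0.0005  0.0003 -0.0008] open 0.015864223699761797
u0 blue [ 243  209   32   39 1081] [258.3746531  229.35430157]
u0 blue [242 278  34  11 327] [258.52905199 283.0030581 ]
u0 red [198 132  17  32 496] [205.87298387 147.37903226]
```

```bash
python3 shift.py '0 -0.005 0 0 0 0 0;0 -0.007 0 0 0 0 0;0 -0.008 0 0 0 0 0;0 -0.007 0 0 0 0 0;0 -0.0045 0 0 0 0 0;0 -0.002 0 0 0 0 0;0 0 0 0 0 0 0;0 0 0 0 0 0 0';python3 to.py .6091 -.0804 .094 1.7008; python3 snap.py u1
python3 - <<'E'
from h import *
im=cv2.imread("pics/u1.png");g=cv2.cvtColor(im,cv2.COLOR_BGR2GRAY);d=im[:,:,2].astype(int)-im[:,:,1]
for v in range(126,186,2): print(v," ".join(f"{k:3d}" for k in g[v,190:222])," R",*np.where(d[v,180:240]>100)[0][[0,-1]]+180 if (d[v,180:240]>100).any() else "")
E
```

```text
time_s: 16.65
position: [0.6131, -0.1115, 0.0934]
orientation: [0.0, -0.064, 0.998, 0.002]
contact_force: [-0.3, 9.0, 5.5]
opening: 0.0157
gripper_force: 30.0
t 16.65 d [ 0.      0.0313 -0.0005] rot [ 0.0031  0.0004 -0.0013] open 0.015655204119896907
u1 blue [ 243  209   32   39 1076] [258.41356877 229.44795539]
u1 blue [242 278  34  11 328] [258.75304878 283.06402439]
u1 red [248 132  15  32 476] [255.02941176 147.50210084]
126 130 130 130 131 131 130 130 131 130 130 131 131 130 133 132 133 134 133 133 132 134 132 132 132 132 131 132 131 133 132 133 132  R
128 131 131 130 131 131 130 130 129 129 129 130 131 130 131 131 131 131 132 132 133 133 132 133 133 133 132 132 133 133 132 133 133  R
130 103 103 104 103 104 103 103 104 103 103 105 104 104 104 104 104 104 104 104 105 104 104 104 103 105 104 104 104 105 104 103 104  R
132 145 144 145 145 145 146 145 145 145 145 146 146 146 146 148 147 148 148 148 149 149 149 150 155 155 155 156 156 156 156 157 158  R
134 218 217 217 217 217 217 218 217 217 217 218 217 217 218 217 217 217 218 217 217 218 218 218 218 218 218 218 218 218 218 217 218
[... 2678 characters left out ...]
27 128 128 127 127 128  R
176  70  70  69  80 116 127 127 128 128 129 129 129 128 127 127 126 127 127 127 127 126 127 126 126 127 128 128 127 127 128 127 127  R
178  70  71  71  77 104 127 127 127 127 128 127 128 126 127 126 126 127 127 127 126 126 126 127 126 127 128 128 128 126 127 126 126  R
180  69  71  69  75 105 126 127 127 127 128 129 127 128 128 127 127 128 128 127 127 127 127 126 127 126 127 127 126 126 126 126 127  R
182  69  69  70  76 103 126 127 127 127 128 128 127 128 129 128 128 129 128 127 128 127 127 126 126 126 130 138 138 138 135 126 126  R
184  70  70  71  72  95 127 127 127 127 127 127 127 129 128 128 128 129 128 128 127 128 127 127 126 129 155 206 206 206 206 206 207  R
```

Run:
```python
from h import *
import pickle
im=cv2.imread("pics/u1.png");g=cv2.cvtColor(im,cv2.COLOR_BGR2GRAY)
for v in range(144,186,2): print(v," ".join(f"{k:3d}" for k in g[v,242:276]))
v=im[150,242:276];print("R",v[:,2]);print("G",v[:,1])
c=pickle.load(open("pics/u1.pkl","rb"));print(proj(c,[plane(c,(258.5,165),.047)]));o,_=ray(c,(255,160));print(o)
```

```text
144 224 224 224 224 224 209  55  68  74  75  75  74  72  74  74  73  73  73  72  71  67 129 224 223 223 223 223 223 223 223 224 223 222 222
146 224 223 223 224 224 208  53  67  75  75  74  74  74  74  73  73  73  73  72  70  66 129 223 223 224 223 223 222 223 222 221 222 223 223
148 224 223 224 223 224 209  87  68  73  75  73  74  73  73  73  71  73  73  72  71  68 128 222 223 222 222 222 222 223 223 223 222 223 223
150 223 223 224 223 223 209  87  68  74  74  74  73  74  73  73  72  72  73  71  69  68 129 223 222 222 223 222 222 222 222 223 223 222 222
152 222 222 223 222 222 209  86  66  73  74  73  73  73  73  73  73  71  71  71  70  68 129 222 222 223 222 222 223 222 223 222 222 222 222
154 223 223 222 221 218 197  81  67  74  73  73  72  73  72  72  72  72  71  69  70  70 129 223 222 222 221 222 221 221 222 221 221 222 220
156 222 222 222 216 159  27  45  66  73  72  73  73  71  71  72  71  72  71  70  68  69 128 221 221 222 222 222 222 222 221 222 222 222 210
158 221 222 221 215 159  28  44  66  72  72  73  72  72  72  71  71  70  72  70  68  68 128 222 222 221 221 209 122 181 
[... 1475 characters left out ...]
 124 114  41  22  43 103 124 124 123 124 123 124 124 125 125 126 125 125 126 125 126
182 114  72  72  72  71  72  72  72  72  71  72  72  71  70  66  40  21  28  52  70  70  70  71  67  50  51  51  51  51  51  51  62 100 121
184  31  32  32  32  31  32  31  31  30  30  30  31  30  32  31  27  25  26  30  34  33  34  34  34  33  33  32  33  33  32  33  33  31  55
R [231 231 232 232 231 226 170 187 203 202 202 201 202 202 201 200 200 201
 199 195 169 175 231 231 231 231 230 231 231 231 231 231 231 231]
G [225 224 225 224 225 207  54  18  20  20  20  20  21  19  19  18  19  20
  18  17  26 112 224 223 223 224 223 223 223 223 224 224 223 223]
[[258.5 165. ]]
[ 0.54418449 -0.12156158  0.25547678]
```

```bash
python3 shift.py '0 -0.0018 0 0 0 0 0;0 0 0 0 0 0 0;0 0 0 0 0 0 0;0 0 0 0 0 0 0;0 0 0 0 0 0 0'
cat > chk.py <<'E'
from h import *
im=optics.capture("wrist").astype(int);g=im.sum(2)/3
p=np.clip(125-g[174:181,250:266].mean(0),0,None);p[p<8]=0;print("ptr",(p*np.arange(250,266)).sum()/p.sum())
r=np.clip(im[140:153,235:280,2]-im[140:153,235:280,1]-20,0,150).mean(0);print("red",(r*np.arange(235,280)).sum()/r.sum(),"width",r.sum()/150)
E
python3 chk.py
```

```text
time_s: 17.32
position: [0.6134, -0.1131, 0.0935]
orientation: [0.0, -0.064, 0.998, 0.002]
contact_force: [-0.4, 9.0, 6.1]
opening: 0.0156
gripper_force: 30.0
ptr 258.0615694789082
red 257.72309036881666 width 14.669230769230769
```

```bash
python3 shift.py '0 -0.0002 0 0 0 0 0;0 0 0 0 0 0 0;0 0 0 0 0 0 0;0 0 0 0 0 0 0;0 0 0 0 0 0 0;0 0 0 0 0 0 0' | sed -n '1p;2p;4p;6p'; python3 chk.py
python3 - <<'E'
from h import *
for n in("scene","side"):
    hsv=cv2.cvtColor(optics.capture(n),cv2.COLOR_BGR2HSV)
    m=cv2.inRange(hsv,(22,170,90),(34,255,255));k,l,st,ce=cv2.connectedComponentsWithStats(m)
    print(n,[(st[i].tolist(),ce[i].round(1)) for i in range(1,k) if st[i][4]>20 and 200<ce[i][0]<300])
E
```

```text
time_s: 18.12
position: [0.6134, -0.1131, 0.0935]
contact_force: [0.5, 9.6, 6.0]
gripper_force: 30.0
ptr 258.06573426573425
red 257.77919091257536 width 14.717435897435898
scene [([235, 197, 23, 27, 380], array([245.1, 209.9]))]
side [([227, 187, 29, 39, 382], array([237.3, 202.6])), ([243, 203, 12, 16, 79], array([249.3, 210.1]))]
```

```bash
python3 -c "
from cell import manip, optics, state
print(manip.hand_in())"
```

```text
the job is handed in; nothing more can be done
None
```

The job is handed in: the guard hangs free and straight on the middle of the rail, and the gripper still holds the handle with the pointer about 0.2 mm from the middle of the red marker at 18 s on the clock; no verdict was returned.

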